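Open the food sample on the scale to cool and wind the timer

TASK

Lift the lid off the sample pot that stands on the scale by its black knob and lower it gently, knob up, into the empty white dish; do not drop it. Then wind the red key of the cooling timer clockwise (seen from above), regrasping as needed, until it is fully wound at its stop. Leave the pot upright where it stands on the scale, and do not disturb the bowl or the closed pot that stands by itself on the table.

Things in the scene. Friction and masses are not known exactly. Their poses are not given: they have to be found in the camera images.
- lid: loose stainless lid of the pot on the scale, 100 mm across, about 120 g. Origin at the centre of the underside of its locating plug (83 mm across, 8 mm deep, 3.5 mm radial play in the pot's mouth); z up out of the knob. Flange 8 to 12 mm above the origin, low dome to 20 mm, round black knob 30 mm in diameter from 26 to 50 mm above the origin
- lid_knob (a point): centre of the lid's black knob, on its axis, 38 mm above the lid's origin: the point to grip
- pot: open stainless pot that the lid covers, standing loose on the scale's blue platform, with food inside: 96 mm across, 70 mm tall, wall 3 mm. Origin at the centre of its underside; the lid's origin sits 62 mm above it when closed
- scale: fixed grey kitchen scale with a blue platform, 180 x 150 x 43 mm, origin at the centre of its underside. The pot stands about 22 mm along its +x, on the platform, 43 mm up
- dish: fixed empty round white ceramic dish, 160 mm across with a 14 mm high rim; flat inner floor 6 mm up, about 140 mm across. Origin at the centre of its underside. A lid lying in it has its origin 6 mm above the dish's origin
- timer: fixed round white wind-up timer, 100 mm across, 53 mm tall, a red wing key on top. Origin at the centre of its underside
- key_grip (a point): middle of the timer's red wing key, on its vertical axis, 79 mm above the table; turns with the key. The wing is 60 mm long along this x axis, 12 mm thick along y, and reaches from 16 mm below to 14 mm above this point: pinch it across y from above
- key (a joint): how far the key is wound, rad: 0 is run down, 2.9 is the stop (fully wound). Grows clockwise seen from above. A light spring resists (about 0.2 N m in all) and the key stays where it is left
- pot_d: a closed stainless sample pot, 96 mm across and 112 mm tall with its knob, like the one on the scale but with its lid fixed; origin at the centre of its underside. Stands by itself on the table (three more like it stand on an orange tray at the far side)
- bowl: blue bowl, 110 mm across, 45 mm tall, origin at the centre of its underside
Not all that is in view belongs to the job. Leave any pink look-alike of the lid alone.

How it is judged:
On the way, in this order (a step that is already met when the one before it is completed fails the run):
1. the lid is held by the gripper, lifted clear of the pot (z of lid in the frame of pot above 0.075 m and contact force between the fingers and lid above 0.3 N), for 0.1 s.
2. the lid is lowered into the dish while still held (not dropped) (horizontal distance between lid and dish below 0.03 m and z of lid in the frame of dish below 0.018 m and angle between lid's own z axis and vertical below 0.3 rad and contact force between the fingers and lid above 0.3 N), for 0.05 s.
3. the lid lies flat in the dish, knob up, released (horizontal distance between lid and dish below 0.03 m and z of lid in the frame of dish below 0.012 m and angle between lid's own z axis and vertical below 0.1 rad and contact force between the fingers and lid below 0.1 N), for 0.2 s.
4. then the timer's key is wound to its stop (value of joint key above 2.7 rad), for 0.1 s.
At the end, for the whole second after the job is handed in: The lid lies flat (within 0.1 rad), knob up, at rest in the white dish (centres within 30 mm, origin less than 12 mm above the dish's); the key is wound to its stop at 2.9 rad (more than 2.7); the pot stands upright within 20 mm of where it began (horizontal distance between lid and dish below 0.03 m and z of lid in the frame of dish below 0.012 m and angle between each of lid, pot's own z axis and vertical below 0.1 rad and linear speed of lid below 0.02 m/s and value of joint key above 2.7 rad and distance of pot from where it was at the start of the episode below 0.02 m); the robot touches nothing.
It fails at once if the pot on the scale is shifted by more than 20 mm or tipped by more than 0.25 rad (distance of pot from where it was at the start of the episode above 0.02 m or angle between pot's own z axis and vertical above 0.25 rad).
It fails at once if the bowl or the single closed pot is moved by more than 30 mm (distance of any of pot_d, bowl from where it was at the start of the episode above 0.03 m).
It also fails if it takes over 67 s, if anything falls off the work surface, if the arm or the gripper's body presses on something with over 40 N, if the wrist force passes 120 N, or if a joint passes its speed limit or range.

ROBOT

A 7-joint arm with a two-finger parallel gripper is mounted at the origin on the work surface. World frame = base frame: x ahead of the robot, y to its left, z up, the work surface at z = 0. Lengths are in m, angles in rad, forces in N, time in s.
With the tool pointing down it reaches from about 0.425 to 0.875 m from the base axis. Payload 4.7 kg.
Tool frame: the origin (TCP) lies at the very end of the fingers, on their centre line; the grasp point (between the pads) lies 19 mm behind it; z points along the fingers, y is the direction in which the jaws open and shut (so a half turn about z gives the same grasp; the last joint's range is limited). The gripper opens to 87 mm and grips with 3 to 60 N. Pads are 19 mm wide; open, the fingers measure 117 mm over their backs; the gripper's body (75 mm by 190 mm) begins 51 mm behind the grasp point.
Start: joints at [-1.163, 0.321, -0.07, 1.45, 0.023, 1.371, -0.057], TCP at [0.249, 0.6, 0.223] pointing down, gripper open.
Joint ranges: [-2.86, 2.86], [-0.3, 2.09], [-1.38, 1.24], [0.06, 2.45], [-1.56, 4.7], [0.09, 2.05], [-2.69, 2.69]. Speed limits (rad/s): [2.57, 2.57, 3.14, 3.14, 3.14, 3.14, 3.14].

INTERFACE

Orientations are given as a rotation vector (axis times angle).
In Python, from plant import bot gives the robot as it stands. The module is installed in compiled form; this text tells all that it offers.
- The arm moves only by the tool arm_command, never from a script. Its argument "plan" is a list of rows, each an object with "translation": the shift along the tool's x, y, z in units of 15 cm (1.0 is 15 cm), a list of three; "turn": the turn, a rotation vector about the tool's x, y, z in units of 45 degrees (1.0 is 45 degrees), a list of three; "hand": the gripper's target within -1 to 1 (shut at 1, half-way at 0, fully open at -1). In form: [{"translation": [tx, ty, tz], "turn": [wx, wy, wz], "hand": hand}, ...]. A call has 1 to 12 rows; each row shifts and turns the commanded pose from where the row before left it, along the tool's axes as they then stand; what a row does not reach is not made up. A row lasts 1/12 s, in which the tool goes at most 41.7 mm and 7.16 degrees, less where a joint would pass 70% of its speed; a pose out of reach is approached as far as the arm can. A call with a number of a shift or a turn outside -1 to 1 is refused whole. A call with a gripper value outside its range is refused whole. The fingers move at their own pace and stop on an object; "force" is the grip in N (left out, the last holds). Time passes only in rows, so rows that do not move let the fingers close. It gives the time, the measured TCP pose, the force and the opening at its end, in the units of the state.
- bot.read_state(): the state, without advancing time (a new reading comes with each control period).
- bot.grab_frame(name): name is "side" or "top" or "wrist"; returns (picture, depth): 420x560x3 uint8, red, green, blue; 420x560 float32, m along the optical axis (not along the pixel's ray), 0 where there is no reading.
- bot.camera_params(name): a dict with "fx", "fy", "cx", "cy" (pixels), "k1" (the pictures are not rectified: a ray, as slopes to the right and down, at radius r is drawn at 1 + k1 r^2 times it, then the intrinsics apply), "eye" and "rotation" of the camera in the world. Camera axes: x right, y down, z forward; pixel columns grow to the right and rows downward; lengths in m; the calibration is good to about 2 mm. A picture is of the moment at which its call begins: read the wrist's pose just before it. camera_params takes no time and is no camera call; for the wrist camera it gives the pose at the moment of the call.
- bot.close_job(): hands the job in, once; it reports no verdict.
The state is a dict: "clock": time; "joints": joint angles; "dq": joint speeds; "effort": joint torques, N m; "tool_pos": TCP position; "orientation": TCP orientation; "wrist_force": force on the tool from outside, world axes, zero at the start; "wrist_torque": the same for the moment, N m; "opening": finger opening in m.
Only numpy, scipy, OpenCV 4.12 (cv2) and the standard library are available. Lean on these libraries where they do the work, as an engineer would, in place of code of your own. Each camera call takes 0.05 s, during which the arm holds its last target. There are 200 camera calls.

## Working session

There is one attempt and no reset: what is moved stays moved. The work goes in short steps, Python scripts to look and compute and a tool call to move; the robot and the scene stay as the last step left them, time stands still between calls to the robot, and variables do not carry over. Pictures are saved under pics/ and viewed, about 8 in all and at most 12, crops included, and the job is handed in when it is done.

Besides the shell and the picture viewer there is one more tool, called after "Emit:" by a JSON object that holds its "method" and its "body", one argument or row to a line. arm_command: Moves the arm, as the interface text tells. Its arguments: {"type":"object","properties":{"plan":{"type":"array","items":{"type":"object","properties":{"translation":{"type":"array","items":{"type":"number"}},"turn":{"type":"array","items":{"type":"number"}},"hand":{"type":"number"}}}},"force":{"type":"number"}},"required":["plan"]}

```bash
mkdir -p pics
cat > h.py <<'E'
from plant import bot
import numpy as np, cv2
from scipy.spatial.transform import Rotation as R
def snap(name, tag):
    p=bot.camera_params(name); im,d=bot.grab_frame(name)
    np.savez(f'pics/{tag}.npz',im=im,d=d,**{k:np.array(v) for k,v in p.items()})
    cv2.imwrite(f'pics/{tag}.png',im[:,:,::-1]); return p,im,d
def load(tag): return np.load(f'pics/{tag}.npz')
def cloud(z):
    """world xyz per pixel"""
    d=z['d']; h,w=d.shape; fx,fy,cx,cy=[float(z[k]) for k in('fx','fy','cx','cy')]; k1=float(z['k1'])
    K=np.array([[fx,0,cx],[0,fy,cy],[0,0,1]])
    v,u=np.mgrid[:h,:w]
    pts=np.stack([u,v],-1).reshape(-1,1,2).astype(np.float64)
    s=cv2.undistortPoints(pts,K,np.array([k1,0,0,0,0.])).reshape(h,w,2)
    c=np.concatenate([s*d[...,None],d[...,None]],-1)
    rot=z['rotation']; rot=rot if rot.shape==(3,3) else R.from_rotvec(rot).as_matrix()
    P=c@rot.T+z['eye']; P[d==0]=np.nan; return P
E
python3 - <<'E'
from h import *
s=bot.read_state(); print({k:np.round(v,3) for k,v in s.items()})
for n in('top','side'):
    p,_,_=snap(n,n+'0'); print(n,p)
a=cv2.imread('pics/top0.png')
cv2.imwrite('pics/topv.png',cv2.resize(a,(800,600)))
E
```

```text
{'clock': np.float64(0.0), 'joints': array([-1.163,  0.322, -0.07 ,  1.452,  0.023,  1.371, -0.057]), 'dq': array([-0.001,  0.001, -0.   , -0.001,  0.   ,  0.001, -0.002]), 'effort': array([ 1.0000e-03, -4.9130e+01, -4.0400e-01, -3.1252e+01, -6.4000e-02,
        4.4000e-02,  0.0000e+00]), 'tool_pos': array([0.249, 0.6  , 0.221]), 'orientation': array([-6.150e-01, -3.081e+00,  3.000e-03]), 'wrist_force': array([-0.047, -0.171, -0.399]), 'wrist_torque': array([ 0.022, -0.01 , -0.036]), 'opening': np.float64(0.087)}
top {'fx': 458.2663343329507, 'fy': 458.2663343329507, 'cx': 283.03567639678045, 'cy': 205.2657670123152, 'k1': -0.029323225441969702, 'eye': array([ 0.39851755, -0.00196446,  1.18163576]), 'rotation': array([-2.0973596 ,  2.14711575, -0.17447844])}
side {'fx': 466.7418460762995, 'fy': 466.7418460762995, 'cx': 282.85490160357466, 'cy': 209.0263292502996, 'k1': -0.013620154062984587, 'eye': array([ 0.53906674, -0.74032439,  0.85798351]), 'rotation': array([-2.35808916,  0.03246759, -0.01674575])}
```

View pics/topv.png

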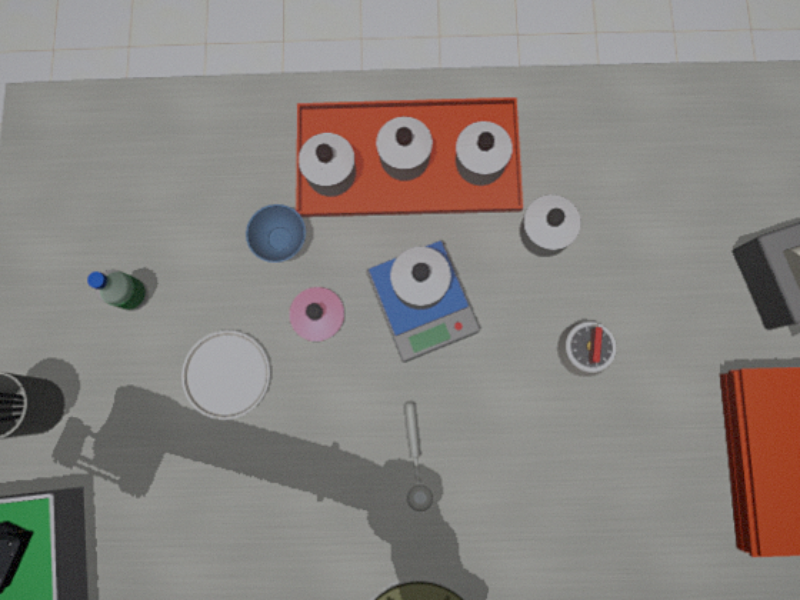

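View pics/side0.png

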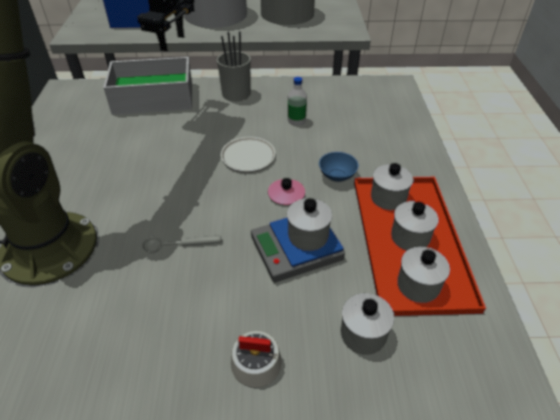

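The top view (800x600) shows these black-knobbed look-alikes:
- Lid on the scale pot (421,272). This is the one to grip.
- Pink lid (314,312).
- Single closed pot (556,217).
- Tray pots (325,153), (403,136) and (485,141).

The dish is at (226,374), the red key at (597,345) and the bowl at (276,233).

The side view agrees: scale pot knob at (310,206), key at (254,343), dish at (248,155).

Run:
```python
from h import *
def circ(P):
    x,y=P[:,0],P[:,1]; A=np.c_[x,y,np.ones(len(x))]; s=np.linalg.lstsq(A,x*x+y*y,rcond=None)[0]
    c=s[:2]/2; return c, np.sqrt(s[2]+c@c)
for n in('top0','side0'):
    z=load(n); P=cloud(z); im=z['im'].astype(int); r,g,b=[im[...,i] for i in range(3)]
    print(n,'table z',np.nanmedian(P[...,2][(np.abs(P[...,2])<.03)]))
    X,Y,Z=[P[...,i] for i in range(3)]
    red=(r>110)&(g<60)&(b<60)&(Z>.065)&(Z<.11)&(Y<-.1)&(X<.55)
    q=P[red]; print('key n',len(q),np.round(q.mean(0),4),np.round(np.percentile(q,[2,98],axis=0),3).tolist())
    if len(q)>5:
        qq=q[q[:,2]>np.percentile(q[:,2],50)]
        (cx,cy),(w,h),a=cv2.minAreaRect((qq[:,:2]*1000).astype(np.float32)); print('  rect mm',cx,cy,w,h,a)
        _,_,vt=np.linalg.svd(qq[:,:2]-qq[:,:2].mean(0)); print('  axis deg',np.degrees(np.arctan2(vt[0,1],vt[0,0])))
    v0=np.array([272,421]) if n=='top0' else None
    # knob: dark, height ~ 43+62+26..50 = 131..155
    reg=(np.abs(X-.5)<.2)&(np.abs(Y)<.2)
    k=(Z>.135)&(Z<.165)&reg&((r+g+b)<150)&(X<.6)
    q=P[k]; print('knob n',len(q),np.round(np.median(q,0),4),np.round(np.percentile(q,[3,97],axis=0),3).tolist())
    t=q[q[:,2]>np.percentile(q[:,2],60)]; print('  top',np.round(t.mean(0),4))
    dd=(Z>.010)&(Z<.02)&(np.abs(X-.4)<.2)&(Y>.2)&(Y<.45)&(r>100)
    q=P[dd]; 
    if len(q)>10: print('dish rim n',len(q),circ(q),np.round(np.percentile(q,[3,97],axis=0),3).tolist())
    fl=(Z>.113)&(Z<.122)&reg&(X<.58)&(r>110)&(np.abs(r-b)<40)
    q=P[fl]; print('flange',len(q),np.round(np.percentile(q,[1,99],axis=0),3).tolist(), circ(q))
    tm=(Z>.045)&(Z<.058)&(Y<-.15)&(X<.55)&(Y>-.5); q=P[tm]; print('timer',len(q),np.round(np.percentile(q,[1,99],axis=0),3).tolist(),q.mean(0))
z=load('top0');im=cv2.cvtColor(z['im'],cv2.COLOR_RGB2BGR)
a=cv2.resize(im[150:270,250:450],None,fx=4,fy=4,interpolation=cv2.INTER_CUBIC);cv2.imwrite('pics/cropA.png',a)
P=cloud(z)
for nm,(u,v) in dict(knob=(421,272),pink=(314,312),potd=(551,222),dish=(226,374),bowl=(276,233),key=(597,345)).items():
    print(nm,np.round(P[int(v*.7),int(u*.7)],3))
```

```text
top0 table z -0.00027941417622878717
key n 357 [ 0.2916 -0.5497  0.0779] [[0.158, -0.632, 0.065], [0.506, -0.303, 0.093]]
  rect mm 335.6983642578125 -458.0138244628906 379.6939697265625 304.1969299316406 76.58905029296875
  axis deg -139.0874774120604
  return _methods._mean(a, axis=axis, dtype=dtype,
  ret = um.true_divide(
Traceback (most recent call last):
IndexError: index -1 is out of bounds for axis 0 with size 0
```

Run:
```python
from h import *
def circ(P):
    x,y=P[:,0],P[:,1]; A=np.c_[x,y,np.ones(len(x))]; s=np.linalg.lstsq(A,x*x+y*y,rcond=None)[0]
    c=s[:2]/2; return np.round(c,4), np.sqrt(s[2]+c@c)
def rep(n,q): print(n,len(q), np.round(np.median(q,0),4) if len(q) else '',np.round(np.percentile(q,[2,98],axis=0),3).tolist() if len(q) else '')
reg={'top0':dict(knob=(294,190,10),pink=(220,218,10),potd=(386,155,22),dish=(158,262,34),bowl=(193,163,22),key=(418,241,16),timer=(413,243,20),lid=(295,193,24)),
'side0':dict(knob=(310,206,12),dish=(248,155,32),key=(254,343,20),lid=(309,216,25),pink=(287,184,10))}
for n in reg:
    z=load(n); P=cloud(z); im=z['im'].astype(int)
    for o,(u,v,h) in reg[n].items():
        s=np.s_[v-h:v+h+1,u-h:u+h+1]; q=P[s].reshape(-1,3); c=im[s].reshape(-1,3); Z=q[:,2]
        if o in('knob','pink'): m=(c.sum(1)<180)
        elif o=='key': m=(c[:,0]>90)&(c[:,1]<70)&(Z>.07)
        elif o=='dish': m=(Z>.009)&(Z<.025)
        elif o=='timer': m=(Z>.04)&(Z<.06)
        elif o=='lid': m=(Z>.105)&(Z<.135)
        else: m=Z>.02
        q=q[m]; rep(n+' '+o,q)
        if o in('dish','timer','lid','bowl','potd') and len(q)>10: print('   circ',circ(q))
        if o=='knob' : print('   top',q[q[:,2]>np.nanpercentile(q[:,2],50)].mean(0).round(4))
        if o=='key' and len(q)>5:
            q=q[q[:,2]>.088]; print('  rect',len(q),cv2.minAreaRect((q[:,:2]*1000).astype(np.float32)))
z=load('top0');im=cv2.cvtColor(z['im'],cv2.COLOR_RGB2BGR)
a=cv2.resize(im[150:270,250:450],None,fx=4,fy=4,interpolation=cv2.INTER_CUBIC);cv2.imwrite('pics/cropA.png',a)
```

```text
top0 knob 55 [ 0.6168 -0.0161  0.1535] [[0.606, -0.027, 0.148], [0.63, -0.004, 0.156]]
   top [ 0.6176 -0.0176  0.1549]
top0 pink 40 [0.5747 0.1686 0.0487] [[0.563, 0.16, 0.046], [0.586, 0.183, 0.053]]
top0 potd 1389 [ 0.7114 -0.2425  0.0768] [[0.672, -0.293, 0.025], [0.765, -0.202, 0.112]]
   circ (array([ 0.7188, -0.2463]), np.float64(0.0371778031753886))
top0 dish 601 [0.4701 0.3418 0.012 ] [[0.394, 0.257, 0.009], [0.546, 0.412, 0.017]]
   circ (array([0.4697, 0.3351]), np.float64(0.07098278489141559))
top0 bowl 684 [0.7383 0.2515 0.0349] [[0.669, 0.189, 0.02], [0.773, 0.292, 0.048]]
   circ (array([0.7201, 0.2398]), np.float64(0.04828656518911668))
top0 key 109 [ 0.5022 -0.3083  0.0917] [[0.474, -0.315, 0.088], [0.527, -0.3, 0.096]]
  rect 105 ((499.8408508300781, -307.91534423828125), (11.005086898803711, 58.54265594482422), 80.8633804321289)
top0 timer 837 [ 0.4981 -0.2985  0.0508] [[0.458, -0.348, 0.042], [0.54, -0.266, 0.057]]
   circ (array([ 0.4994, -0.3075]), np.float64(0.03400968191201929))
top0 lid 1210 [ 0.615  -0.0174  0.12  ] [[0.574, -0.062, 0.114], [0.664, 0.028, 0.127]]
   circ (array([ 0.6194, -0.0174]), np.float64(0.03689491982102355))
side0 knob 138 [ 0.6194 -0.0287  0.1525] [[0.609, -0.035, 0.137], [0.631, -0.011, 0.156]]
   top [ 0.6192 -0.0225  0.1548]
side0 dish 380 [0.4867 0.3186 0.0128] [[0.394, 0.181, 0.009], [0.559, 0.409, 0.019]]
   circ (array([0.4901, 0.2983]), np.float64(0.09362398779230253))
side0 key 206 [ 0.5027 -0.3128  0.0937] [[0.474, -0.32, 0.088], [0.528, -0.306, 0.096]]
  rect 199 ((501.7896423339844, -311.5797119140625), (12.840598106384277, 56.333438873291016), 79.83187103271484)
side0 lid 1062 [ 0.6156 -0.035   0.1203] [[0.574, -0.067, 0.107], [0.664, 0.019, 0.126]]
   circ (array([ 0.6187, -0.0224]), np.float64(0.036814616319844944))
side0 pink 91 [0.5751 0.1593 0.0472] [[0.564, 0.152, 0.031], [0.585, 0.175, 0.052]]
```

View pics/cropA.png

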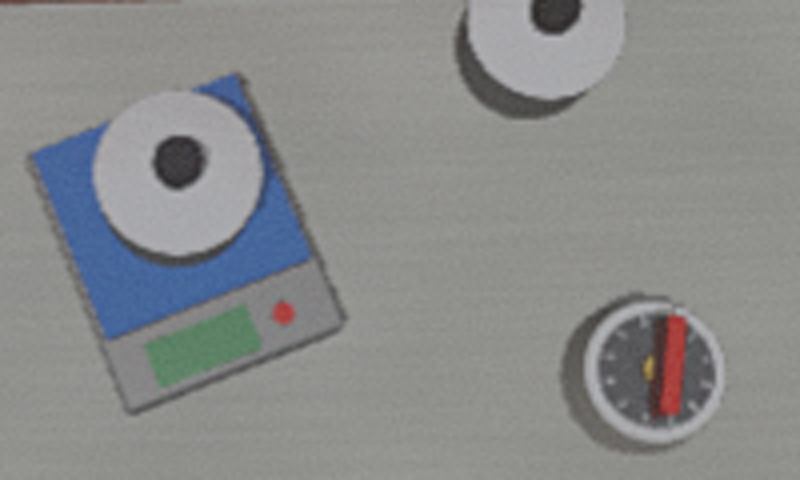

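The crop confirms the choice: the steel lid on the blue-platform scale has its knob at crop (178,162). The timer's key runs from (675,320) to (668,412), with the single pot's knob at (556,12).

The measurements fit the given sizes:
- **Knob top:** z 0.155, expected 0.155.
- **Dish:** 0.155 m across, centred at (0.470, 0.335).
- **Key:** 58 x 11 mm, with its top at 0.093.

Next I work out the move to a hover over the lid, keeping the yaw.

```bash
cat >> h.py <<'E'
def togo(*t):
    s=bot.read_state(); p=np.array(s['tool_pos']); Rm=R.from_rotvec(s['orientation']).as_matrix()
    d=np.array(t)-p; print('t',round(float(s['clock']),2),'pos',p.round(4),'units',(Rm.T@d/.15).round(3),'min rows',round(np.linalg.norm(d)/.0417,1),
     'yaw_y',np.degrees(np.arctan2(Rm[1,1],Rm[0,1])).round(1),'tilt',Rm[:,2].round(3),'j',np.round(s['joints'],2),'F',np.round(s['wrist_force'],1),'open',round(float(s['opening']),4))
E
python3 -c "
from h import *
togo(.619,-.019,.25)"
```

```text
t 0.1 pos [0.2492 0.5998 0.2216] units [-3.859 -2.864 -0.184] min rows 17.3 yaw_y 67.4 tilt [-0.001 -0.002 -1.   ] j [-1.16  0.32 -0.07  1.45  0.02  1.37 -0.06] F [ 0.3  0.5 -0.5] open 0.0872
```

Emit:
{"method": "arm_command", "body": {
  "plan": [
    {"translation": [-0.19, -0.14, -0.05], "turn": [0, 0, 0], "hand": -1},
    {"translation": [-0.19, -0.14, -0.05], "turn": [0, 0, 0], "hand": -1},
    {"translation": [-0.19, -0.14, -0.05], "turn": [0, 0, 0], "hand": -1},
    {"translation": [-0.19, -0.14, -0.03], "turn": [0, 0, 0], "hand": -1},
    {"translation": [-0.19, -0.14, 0], "turn": [0, 0, 0], "hand": -1},
    {"translation": [-0.19, -0.14, 0], "turn": [0, 0, 0], "hand": -1},
    {"translation": [-0.19, -0.14, 0], "turn": [0, 0, 0], "hand": -1},
    {"translation": [-0.19, -0.14, 0], "turn": [0, 0, 0], "hand": -1},
    {"translation": [-0.19, -0.14, 0], "turn": [0, 0, 0], "hand": -1},
    {"translation": [-0.19, -0.14, 0], "turn": [0, 0, 0], "hand": -1},
    {"translation": [-0.19, -0.14, 0], "turn": [0, 0, 0], "hand": -1},
    {"translation": [-0.19, -0.14, 0], "turn": [0, 0, 0], "hand": -1}
  ]
}}

```text
clock: 1.1
tool_pos: [0.4689, 0.2346, 0.2493]
orientation: [-0.614, -3.081, 0.0]
wrist_force: [-0.1, -0.2, -0.5]
opening: 0.0869
```

Emit:
{"method": "arm_command", "body": {
  "plan": [
    {"translation": [-0.19, -0.14, 0], "turn": [0, 0, 0], "hand": -1},
    {"translation": [-0.19, -0.14, 0], "turn": [0, 0, 0], "hand": -1},
    {"translation": [-0.19, -0.14, 0], "turn": [0, 0, 0], "hand": -1},
    {"translation": [-0.19, -0.14, 0], "turn": [0, 0, 0], "hand": -1},
    {"translation": [-0.19, -0.14, 0], "turn": [0, 0, 0], "hand": -1},
    {"translation": [-0.19, -0.14, 0], "turn": [0, 0, 0], "hand": -1},
    {"translation": [-0.19, -0.14, 0], "turn": [0, 0, 0], "hand": -1},
    {"translation": [0, 0, 0], "turn": [0, 0, 0], "hand": -1},
    {"translation": [0, 0, 0], "turn": [0, 0, 0], "hand": -1}
  ]
}}

```text
clock: 1.85
tool_pos: [0.5966, 0.021, 0.2489]
orientation: [-0.623, -3.078, 0.002]
wrist_force: [-0.5, 1.7, -0.6]
opening: 0.0869
```

Run:
```python
from h import *
togo(.619,-.019,.25)
snap('wrist','w1')
z=load('w1');P=cloud(z);im=z['im'].astype(int)
m=(im.sum(2)<180)&(P[...,2]>.13)&(P[...,2]<.165)&(np.hypot(P[...,0]-.619,P[...,1]+.019)<.04)
q=P[m];print('knob',len(q),np.median(q,0).round(4),np.percentile(q,[1,99],axis=0).round(4).tolist())
v,u=np.nonzero(m)
if len(u):
    print('pix',u.mean(),v.mean()); t=q[q[:,2]>.152]; print(len(t),t.mean(0).round(4),(t[:,:2].min(0)+t[:,:2].max(0))/2)
```

```text
t 1.85 pos [0.5966 0.021  0.2489] units [-0.241 -0.188 -0.007] min rows 1.1 yaw_y 67.1 tilt [-0.001 -0.001 -1.   ] j [-0.45  0.2   0.44  1.56 -0.09  1.39  1.16] F [-0.5  1.7 -0.6] open 0.0869
knob 832 [ 0.6158 -0.0148  0.1538] [[0.6047, -0.0309, 0.1383], [0.63, -0.0033, 0.1559]]
pix 252.5216346153846 243.34014423076923
593 [ 0.6177 -0.0169  0.1542] [ 0.61825504 -0.01727527]
```

View pics/w1.png

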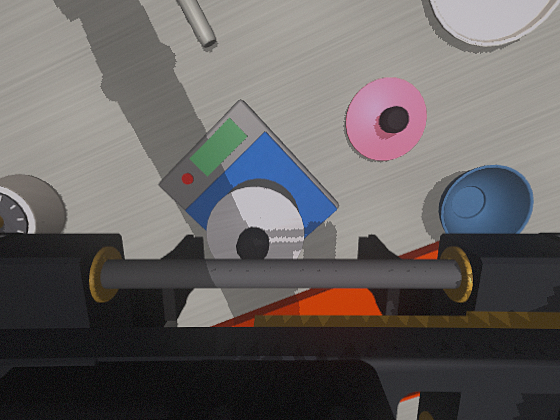

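The wrist view shows the scale pot's knob at (252,244), with the pink lid and the bowl well clear. The three views put the knob at about (0.618, -0.018). I'll align, descend and close gently.

Emit:
{"method": "arm_command", "body": {
  "plan": [
    {"translation": [-0.117, -0.092, 0], "turn": [0, 0, 0], "hand": -1},
    {"translation": [-0.116, -0.092, 0], "turn": [0, 0, 0], "hand": -1},
    {"translation": [0, 0, 0.15], "turn": [0, 0, 0], "hand": -1},
    {"translation": [0, 0, 0.15], "turn": [0, 0, 0], "hand": -1},
    {"translation": [0, 0, 0.15], "turn": [0, 0, 0], "hand": -1},
    {"translation": [0, 0, 0.1], "turn": [0, 0, 0], "hand": -1},
    {"translation": [0, 0, 0.1], "turn": [0, 0, 0], "hand": -1},
    {"translation": [0, 0, 0.08], "turn": [0, 0, 0], "hand": -1},
    {"translation": [0, 0, 0.05], "turn": [0, 0, 0], "hand": -1},
    {"translation": [0, 0, 0.026], "turn": [0, 0, 0], "hand": -1},
    {"translation": [0, 0, 0], "turn": [0, 0, 0], "hand": -1},
    {"translation": [0, 0, 0], "turn": [0, 0, 0], "hand": -1}
  ],
  "force": 12
}}

```text
clock: 2.9
tool_pos: [0.6184, -0.0145, 0.1292]
orientation: [0.614, 3.08, 0.001]
wrist_force: [-0.4, -0.2, 0.6]
opening: 0.087
```

```bash
python3 -c "
from h import *
togo(.618,-.018,.128)"
```

```text
t 2.9 pos [ 0.6184 -0.0145  0.1292] units [-0.006 -0.022  0.008] min rows 0.1 yaw_y 67.5 tilt [ 0.001  0.    -1.   ] j [-0.38  0.33  0.44  1.67 -0.15  1.18  1.27] F [-0.4 -0.2  0.6] open 0.087
```

Emit:
{"method": "arm_command", "body": {
  "plan": [
    {"translation": [-0.006, -0.022, 0], "turn": [0, 0, 0], "hand": -1},
    {"translation": [0, 0, 0], "turn": [0, 0, 0], "hand": 0},
    {"translation": [0, 0, 0], "turn": [0, 0, 0], "hand": 0.2},
    {"translation": [0, 0, 0], "turn": [0, 0, 0], "hand": 0.4},
    {"translation": [0, 0, 0], "turn": [0, 0, 0], "hand": 0.6},
    {"translation": [0, 0, 0], "turn": [0, 0, 0], "hand": 1},
    {"translation": [0, 0, 0], "turn": [0, 0, 0], "hand": 1},
    {"translation": [0, 0, 0], "turn": [0, 0, 0], "hand": 1},
    {"translation": [0, 0, 0], "turn": [0, 0, 0], "hand": 1},
    {"translation": [0, 0, 0], "turn": [0, 0, 0], "hand": 1}
  ],
  "force": 15
}}

```text
clock: 3.73
tool_pos: [0.6176, -0.0182, 0.1286]
orientation: [-0.614, -3.081, -0.0]
wrist_force: [0.0, -0.0, 1.2]
opening: 0.0351
```

```bash
python3 -c "
from h import *
togo(.618,-.018,.128)"
```

```text
t 3.73 pos [ 0.6176 -0.0182  0.1286] units [-0.002  0.002  0.004] min rows 0.0 yaw_y 67.4 tilt [-0.  0. -1.] j [-0.38  0.33  0.45  1.67 -0.15  1.18  1.28] F [ 0.  -0.   1.2] open 0.0351
```

Emit:
{"method": "arm_command", "body": {
  "plan": [
    {"translation": [0, 0, 0], "turn": [0, 0, 0], "hand": 1},
    {"translation": [0, 0, 0], "turn": [0, 0, 0], "hand": 1},
    {"translation": [0, 0, 0], "turn": [0, 0, 0], "hand": 1},
    {"translation": [0, 0, 0], "turn": [0, 0, 0], "hand": 1}
  ],
  "force": 20
}}

```text
clock: 4.07
tool_pos: [0.6177, -0.0182, 0.1287]
orientation: [0.614, 3.081, 0.0]
wrist_force: [0.4, -0.0, -0.2]
opening: 0.0289
```

The grip stopped at 28.9 mm, which fits the 30 mm knob. I'll lift slowly.

Emit:
{"method": "arm_command", "body": {
  "plan": [
    {"translation": [0, 0, 0], "turn": [0, 0, 0], "hand": 1},
    {"translation": [0, 0, -0.02], "turn": [0, 0, 0], "hand": 1},
    {"translation": [0, 0, -0.04], "turn": [0, 0, 0], "hand": 1},
    {"translation": [0, 0, -0.06], "turn": [0, 0, 0], "hand": 1},
    {"translation": [0, 0, -0.08], "turn": [0, 0, 0], "hand": 1},
    {"translation": [0, 0, -0.1], "turn": [0, 0, 0], "hand": 1},
    {"translation": [0, 0, -0.1], "turn": [0, 0, 0], "hand": 1},
    {"translation": [0, 0, -0.1], "turn": [0, 0, 0], "hand": 1},
    {"translation": [0, 0, -0.05], "turn": [0, 0, 0], "hand": 1},
    {"translation": [0, 0, 0], "turn": [0, 0, 0], "hand": 1},
    {"translation": [0, 0, 0], "turn": [0, 0, 0], "hand": 1}
  ],
  "force": 25
}}

```text
clock: 4.98
tool_pos: [0.6179, -0.0183, 0.2118]
orientation: [0.614, 3.08, 0.001]
wrist_force: [-0.5, 0.9, -0.6]
opening: 0.0288
```

Run:
```python
from h import *
togo(.470,.335,.212)
snap('side','s2')
a=cv2.imread('pics/s2.png'); cv2.imwrite('pics/s2c.png',cv2.resize(a[90:290,180:440],None,fx=3,fy=3))
```

```text
t 4.98 pos [ 0.6179 -0.0183  0.2118] units [ 1.814  1.797 -0.002] min rows 9.2 yaw_y 67.4 tilt [ 0.001  0.    -1.   ] j [-0.39  0.27  0.46  1.57 -0.12  1.33  1.26] F [-0.5  0.9 -0.6] open 0.0288
```

View pics/s2c.png

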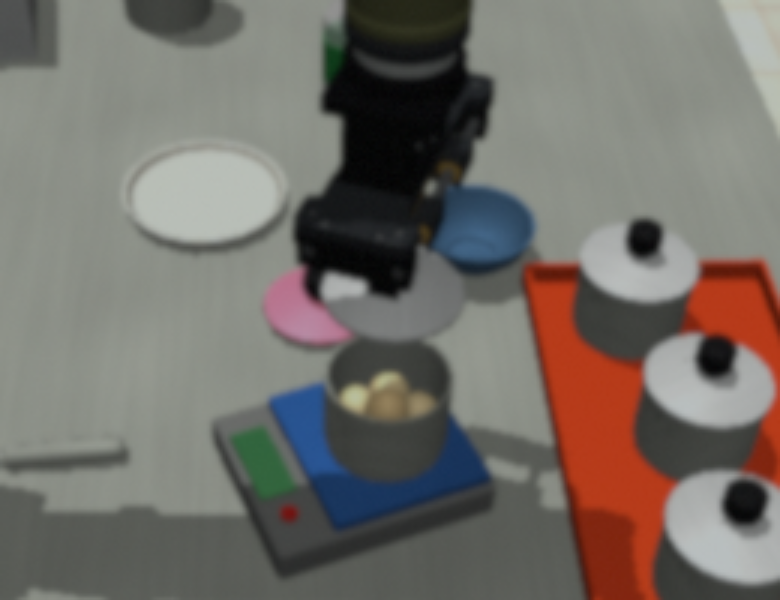

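The lid is up and held level in the fingers at crop (395,290). The pot, with its food, still stands upright on the blue platform at (390,405). Next I carry the lid to the dish.

Emit:
{"method": "arm_command", "body": {
  "plan": [
    {"translation": [0.05, 0.05, 0], "turn": [0, 0, 0], "hand": 1},
    {"translation": [0.12, 0.12, 0], "turn": [0, 0, 0], "hand": 1},
    {"translation": [0.18, 0.18, 0], "turn": [0, 0, 0], "hand": 1},
    {"translation": [0.18, 0.18, 0], "turn": [0, 0, 0], "hand": 1},
    {"translation": [0.18, 0.18, 0], "turn": [0, 0, 0], "hand": 1},
    {"translation": [0.18, 0.18, 0], "turn": [0, 0, 0], "hand": 1},
    {"translation": [0.18, 0.18, 0], "turn": [0, 0, 0], "hand": 1},
    {"translation": [0.18, 0.18, 0], "turn": [0, 0, 0], "hand": 1},
    {"translation": [0.18, 0.18, 0], "turn": [0, 0, 0], "hand": 1},
    {"translation": [0.18, 0.18, 0], "turn": [0, 0, 0], "hand": 1},
    {"translation": [0.13, 0.12, 0], "turn": [0, 0, 0], "hand": 1},
    {"translation": [0.07, 0.06, 0], "turn": [0, 0, 0], "hand": 1}
  ]
}}

```text
clock: 6.03
tool_pos: [0.4659, 0.3388, 0.21]
orientation: [-0.603, -3.08, -0.0]
wrist_force: [-0.1, 1.0, -0.8]
opening: 0.0287
```

Emit:
{"method": "arm_command", "body": {
  "plan": [
    {"translation": [0, 0, 0], "turn": [0, 0, 0], "hand": 1},
    {"translation": [0, 0, 0], "turn": [0, 0, 0], "hand": 1}
  ]
}}

```text
clock: 6.2
tool_pos: [0.4697, 0.3332, 0.2105]
orientation: [-0.613, -3.081, 0.003]
wrist_force: [0.3, -0.2, -0.5]
opening: 0.029
```

Run:
```python
from h import *
togo(.470,.335,.031)
snap('wrist','w3')
z=load('w3');P=cloud(z);r=np.hypot(P[...,0]-.47,P[...,1]-.335)
m=(P[...,2]>.010)&(P[...,2]<.018)&(r<.1)&(r>.06);q=P[m];print(len(q))
A=np.c_[q[:,:2],np.ones(len(q))];s=np.linalg.lstsq(A,(q[:,:2]**2).sum(1),rcond=None)[0];print('rim',s[:2]/2,np.sqrt(s[2]+(s[:2]**2).sum()/4))
```

```text
t 6.2 pos [0.4697 0.3332 0.2105] units [0.003 0.014 1.197] min rows 4.3 yaw_y 67.5 tilt [-0.    -0.002 -1.   ] j [-0.84  0.17  0.2   1.66 -0.03  1.31  0.54] F [ 0.3 -0.2 -0.5] open 0.029
1181
rim [0.46933052 0.33376644] 0.07594957603795169
```

View pics/w3.png

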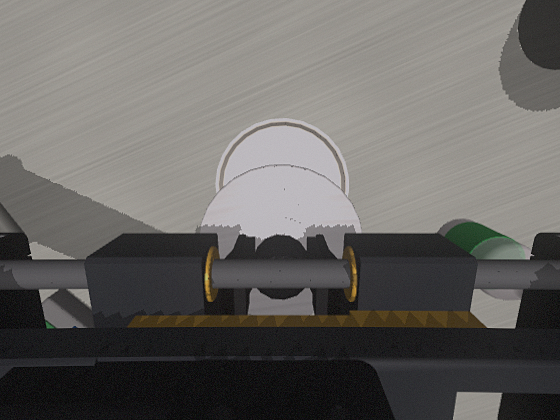

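The wrist view shows the lid at (281,230), centred over the dish with the visible rim at (283,180). The rim fit of (0.469, 0.334) matches the tool position to about 1 mm. I'll lower it.

Emit:
{"method": "arm_command", "body": {
  "plan": [
    {"translation": [0, 0, 0.08], "turn": [0, 0, 0], "hand": 1},
    {"translation": [0, 0, 0.15], "turn": [0, 0, 0], "hand": 1},
    {"translation": [0, 0, 0.18], "turn": [0, 0, 0], "hand": 1},
    {"translation": [0, 0, 0.18], "turn": [0, 0, 0], "hand": 1},
    {"translation": [0, 0, 0.18], "turn": [0, 0, 0], "hand": 1},
    {"translation": [0, 0, 0.14], "turn": [0, 0, 0], "hand": 1},
    {"translation": [0, 0, 0.1], "turn": [0, 0, 0], "hand": 1},
    {"translation": [0, 0, 0.07], "turn": [0, 0, 0], "hand": 1},
    {"translation": [0, 0, 0.05], "turn": [0, 0, 0], "hand": 1},
    {"translation": [0, 0, 0.03], "turn": [0, 0, 0], "hand": 1},
    {"translation": [0, 0, 0.01], "turn": [0, 0, 0], "hand": 1},
    {"translation": [0, 0, 0], "turn": [0, 0, 0], "hand": 1}
  ]
}}

```text
clock: 7.25
tool_pos: [0.4704, 0.3338, 0.036]
orientation: [0.615, 3.08, 0.001]
wrist_force: [0.1, -0.0, -1.3]
opening: 0.0291
```

```bash
python3 -c "
from h import *
togo(.47,.334,.0296)"
```

```text
t 7.25 pos [0.4704 0.3338 0.036 ] units [0.003 0.    0.043] min rows 0.2 yaw_y 67.4 tilt [ 0.001  0.    -1.   ] j [-0.83  0.33  0.19  1.84 -0.07  0.97  0.57] F [ 0.1 -0.  -1.3] open 0.0291
```

Emit:
{"method": "arm_command", "body": {
  "plan": [
    {"translation": [0, 0, 0.014], "turn": [0, 0, 0], "hand": 1},
    {"translation": [0, 0, 0.01], "turn": [0, 0, 0], "hand": 1},
    {"translation": [0, 0, 0.01], "turn": [0, 0, 0], "hand": 1},
    {"translation": [0, 0, 0.006], "turn": [0, 0, 0], "hand": 1},
    {"translation": [0, 0, 0], "turn": [0, 0, 0], "hand": 1},
    {"translation": [0, 0, 0], "turn": [0, 0, 0], "hand": 1}
  ]
}}

```text
clock: 7.75
tool_pos: [0.47, 0.3339, 0.0297]
orientation: [0.614, 3.081, 0.0]
wrist_force: [-0.5, 0.2, -1.4]
opening: 0.029
```

Emit:
{"method": "arm_command", "body": {
  "plan": [
    {"translation": [0, 0, 0.005], "turn": [0, 0, 0], "hand": 1},
    {"translation": [0, 0, 0.005], "turn": [0, 0, 0], "hand": 1},
    {"translation": [0, 0, 0], "turn": [0, 0, 0], "hand": 1}
  ]
}}

```text
clock: 8.0
tool_pos: [0.4701, 0.334, 0.0296]
orientation: [-0.615, -3.081, -0.0]
wrist_force: [-2.6, -1.9, 7.7]
opening: 0.0291
```

Contact is at 8 N. I'll release and rise.

Emit:
{"method": "arm_command", "body": {
  "plan": [
    {"translation": [0, 0, -0.005], "turn": [0, 0, 0], "hand": 1},
    {"translation": [0, 0, 0], "turn": [0, 0, 0], "hand": 0.2},
    {"translation": [0, 0, 0], "turn": [0, 0, 0], "hand": 0},
    {"translation": [0, 0, 0], "turn": [0, 0, 0], "hand": -0.3},
    {"translation": [0, 0, 0], "turn": [0, 0, 0], "hand": -0.3},
    {"translation": [0, 0, 0], "turn": [0, 0, 0], "hand": -0.3},
    {"translation": [0, 0, 0], "turn": [0, 0, 0], "hand": -0.3},
    {"translation": [0, 0, 0], "turn": [0, 0, 0], "hand": -0.3}
  ]
}}

```text
clock: 8.67
tool_pos: [0.4699, 0.3338, 0.0288]
orientation: [-0.615, -3.081, 0.0]
wrist_force: [0.4, 0.4, -0.3]
opening: 0.0555
```

Emit:
{"method": "arm_command", "body": {
  "plan": [
    {"translation": [0, 0, -0.08], "turn": [0, 0, 0], "hand": -0.3},
    {"translation": [0, 0, -0.12], "turn": [0, 0, 0], "hand": -0.3},
    {"translation": [0, 0, -0.2], "turn": [0, 0, 0], "hand": -0.3},
    {"translation": [0, 0, -0.2], "turn": [0, 0, 0], "hand": -0.3},
    {"translation": [0, 0, -0.2], "turn": [0, 0, 0], "hand": -0.3},
    {"translation": [0, 0, -0.2], "turn": [0, 0, 0], "hand": -0.3},
    {"translation": [0, 0, -0.2], "turn": [0, 0, 0], "hand": -0.3},
    {"translation": [0, 0, -0.1], "turn": [0, 0, 0], "hand": -0.3},
    {"translation": [0, 0, 0], "turn": [0, 0, 0], "hand": -0.3},
    {"translation": [0, 0, 0], "turn": [0, 0, 0], "hand": -0.3}
  ]
}}

```text
clock: 9.5
tool_pos: [0.4704, 0.3341, 0.2255]
orientation: [0.614, 3.079, 0.004]
wrist_force: [-0.2, 0.2, -0.3]
opening: 0.0563
```

Run:
```python
from h import *
togo(.502,-.31,.23)
snap('wrist','w4')
z=load('w4');P=cloud(z);im=z['im'].astype(int);r=np.hypot(P[...,0]-.47,P[...,1]-.334)
q=P[(P[...,2]>.045)&(P[...,2]<.08)&(r<.03)];print('knob',len(q),np.median(q,0),q.max(0),q.min(0))
q=P[(P[...,2]>.015)&(P[...,2]<.03)&(r>.025)&(r<.045)]
if len(q)>20:
    A=np.c_[q[:,:2],np.ones(len(q))];print('dome plane',np.linalg.lstsq(A,q[:,2],rcond=None)[0],len(q))
```

```text
t 9.5 pos [0.4704 0.3341 0.2255] units [-1.843 -3.884 -0.038] min rows 15.5 yaw_y 67.4 tilt [ 0.002  0.002 -1.   ] j [-0.84  0.16  0.2   1.64 -0.03  1.34  0.54] F [-0.2  0.2 -0.3] open 0.0563
knob 550 [0.4698634  0.3332715  0.05498687] [0.4855001  0.34734248 0.05744653] [0.45643999 0.31832572 0.04503063]
dome plane [ 0.00985956 -0.01177293  0.02093034] 2885
```

View pics/w4.png

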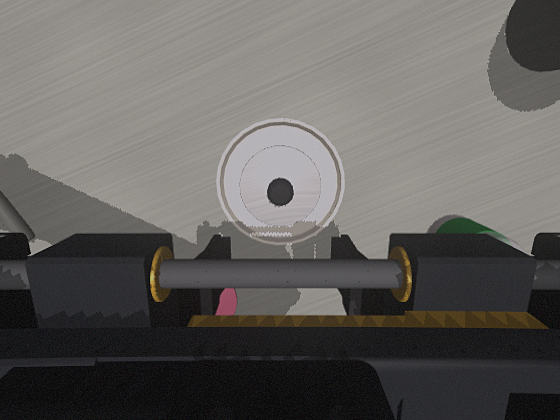

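The lid lies centred in the dish: knob at (280,191), rim centred at (281,180). Its tilt is about 0.015 rad and the knob top is at 0.056, as expected. On to the timer.

Emit:
{"method": "arm_command", "body": {
  "plan": [
    {"translation": [-0.05, -0.1, 0], "turn": [0, 0, 0], "hand": -0.3},
    {"translation": [-0.105, -0.22, 0], "turn": [0, 0, 0], "hand": -0.3},
    {"translation": [-0.105, -0.22, 0], "turn": [0, 0, 0], "hand": -0.3},
    {"translation": [-0.105, -0.22, 0], "turn": [0, 0, 0], "hand": -0.3},
    {"translation": [-0.105, -0.22, 0], "turn": [0, 0, 0], "hand": -0.3},
    {"translation": [-0.105, -0.22, 0], "turn": [0, 0, 0], "hand": -0.3},
    {"translation": [-0.105, -0.22, 0], "turn": [0, 0, 0], "hand": -0.3},
    {"translation": [-0.105, -0.22, 0], "turn": [0, 0, 0], "hand": -0.3},
    {"translation": [-0.105, -0.22, 0], "turn": [0, 0, 0], "hand": -0.3},
    {"translation": [-0.105, -0.22, 0], "turn": [0, 0, 0], "hand": -0.3},
    {"translation": [-0.105, -0.22, 0], "turn": [0, 0, 0], "hand": -0.3},
    {"translation": [-0.105, -0.22, 0], "turn": [0, 0, 0], "hand": -0.3}
  ]
}}

```text
clock: 10.55
tool_pos: [0.4899, -0.0873, 0.2225]
orientation: [-0.615, -3.078, 0.0]
wrist_force: [1.0, -0.5, -0.2]
opening: 0.0562
```

Emit:
{"method": "arm_command", "body": {
  "plan": [
    {"translation": [-0.1, -0.21, 0], "turn": [0, 0, 0], "hand": -0.3},
    {"translation": [-0.1, -0.21, 0], "turn": [0, 0, 0], "hand": -0.3},
    {"translation": [-0.1, -0.21, 0], "turn": [0, 0, 0], "hand": -0.3},
    {"translation": [-0.1, -0.21, 0], "turn": [0, 0, 0], "hand": -0.3},
    {"translation": [-0.1, -0.21, 0], "turn": [0, 0, 0], "hand": -0.3},
    {"translation": [-0.09, -0.2, 0], "turn": [0, 0, 0], "hand": -0.3},
    {"translation": [0, 0, 0], "turn": [0, 0, -0.1], "hand": -0.3},
    {"translation": [0, 0, 0], "turn": [0, 0, -0.1], "hand": -0.3},
    {"translation": [0, 0, 0], "turn": [0, 0, -0.1], "hand": -0.3},
    {"translation": [0, 0, 0], "turn": [0, 0, 0], "hand": -0.3},
    {"translation": [0, 0, 0], "turn": [0, 0, 0], "hand": -0.3}
  ]
}}

```text
clock: 11.47
tool_pos: [0.5001, -0.292, 0.2227]
orientation: [-0.253, -3.129, -0.001]
wrist_force: [-0.2, 0.3, -0.3]
opening: 0.0563
```

```bash
cat > key.py <<'E'
from h import *
import sys
def key(tag):
    for n in('wrist','side'):
        snap(n,f'{tag}{n}');z=load(f'{tag}{n}');P=cloud(z);im=z['im'].astype(int)
        m=(im[...,0]>80)&(im[...,1]<70)&(im[...,2]<70)&(P[...,2]>.086)&(P[...,2]<.1)&(np.hypot(P[...,0]-.5,P[...,1]+.31)<.05)
        q=P[m];print(n,len(q))
        if len(q)>20:
            (c,wh,a)=cv2.minAreaRect((q[:,:2]*1000).astype(np.float32));_,_,vt=np.linalg.svd(q[:,:2]-q[:,:2].mean(0),full_matrices=False)
            print('  rect',np.round(c,1),np.round(wh,1),'mean',q.mean(0).round(4),'long axis deg',np.degrees(np.arctan2(vt[0,1],vt[0,0])).round(1))
togo(.502,-.31,.079-.019)
key(sys.argv[1])
E
python3 key.py k1
```

```text
t 11.47 pos [ 0.5001 -0.292   0.2227] units [-0.034 -0.117  1.084] min rows 3.9 yaw_y 80.7 tilt [-0.002  0.001 -1.   ] j [-0.17  0.2   0.75  1.65 -0.14  1.34  2.01] F [-0.2  0.3 -0.3] open 0.0563
wrist 686
  rect [ 499.7 -310.6] [11.8 58.6] mean [ 0.4987 -0.3102  0.0922] long axis deg -9.3
side 229
  rect [ 501.5 -311.6] [12.8 57.2] mean [ 0.5017 -0.313   0.0927] long axis deg -8.0
```

View pics/k1wrist.png

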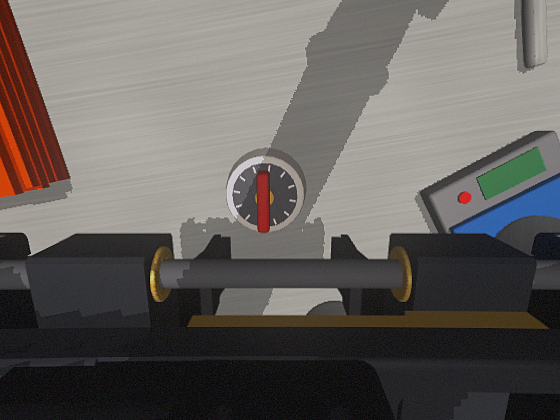

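The wrist view shows the red key centred at (263,203) on the timer. Both cameras agree on (0.5005, -0.311) with the axis at -9°. The jaw is at 80.7°, square across it. I'll align, descend and pinch.

Emit:
{"method": "arm_command", "body": {
  "plan": [
    {"translation": [-0.022, -0.118, 0], "turn": [0, 0, 0], "hand": -0.3},
    {"translation": [0, 0, 0.12], "turn": [0, 0, 0], "hand": -0.3},
    {"translation": [0, 0, 0.18], "turn": [0, 0, 0], "hand": -0.3},
    {"translation": [0, 0, 0.2], "turn": [0, 0, 0], "hand": -0.3},
    {"translation": [0, 0, 0.2], "turn": [0, 0, 0], "hand": -0.3},
    {"translation": [0, 0, 0.14], "turn": [0, 0, 0], "hand": -0.3},
    {"translation": [0, 0, 0.1], "turn": [0, 0, 0], "hand": -0.3},
    {"translation": [0, 0, 0.08], "turn": [0, 0, 0], "hand": -0.3},
    {"translation": [0, 0, 0.04], "turn": [0, 0, 0], "hand": -0.3},
    {"translation": [0, 0, 0], "turn": [0, 0, 0], "hand": -0.3},
    {"translation": [0, 0, 0], "turn": [0, 0, 0], "hand": -0.3}
  ]
}}

```text
clock: 12.48
tool_pos: [0.5024, -0.3099, 0.0654]
orientation: [0.249, 3.131, -0.001]
wrist_force: [-0.1, 0.6, 0.4]
opening: 0.0568
```

```bash
python3 -c "
from h import *
togo(.5005,-.3105,.063)"
```

```text
t 12.48 pos [ 0.5024 -0.3099  0.0654] units [ 0.012 -0.006  0.016] min rows 0.1 yaw_y 80.9 tilt [ 0.001 -0.    -1.   ] j [-0.08  0.38  0.71  1.8  -0.28  1.06  2.15] F [-0.1  0.6  0.4] open 0.0568
```

Emit:
{"method": "arm_command", "body": {
  "plan": [
    {"translation": [0.012, -0.006, 0.01], "turn": [0, 0, 0], "hand": 0.6},
    {"translation": [0, 0, 0], "turn": [0, 0, 0], "hand": 0.8},
    {"translation": [0, 0, 0], "turn": [0, 0, 0], "hand": 1},
    {"translation": [0, 0, 0], "turn": [0, 0, 0], "hand": 1},
    {"translation": [0, 0, 0], "turn": [0, 0, 0], "hand": 1},
    {"translation": [0, 0, 0], "turn": [0, 0, 0], "hand": 1},
    {"translation": [0, 0, 0], "turn": [0, 0, 0], "hand": 1},
    {"translation": [0, 0, 0], "turn": [0, 0, 0], "hand": 1},
    {"translation": [0, 0, 0], "turn": [0, 0, 0], "hand": 1},
    {"translation": [0, 0, 0], "turn": [0, 0, 0], "hand": 1},
    {"translation": [0, 0, 0], "turn": [0, 0, 0], "hand": 1},
    {"translation": [0, 0, 0], "turn": [0, 0, 0], "hand": 1}
  ],
  "force": 35
}}

```text
clock: 13.48
tool_pos: [0.5003, -0.31, 0.0635]
orientation: [0.248, 3.132, 0.001]
wrist_force: [-0.5, 1.0, 1.3]
opening: 0.0115
```

Emit:
{"method": "arm_command", "body": {
  "plan": [
    {"translation": [0, 0, 0], "turn": [0, 0, 0.06], "hand": 1},
    {"translation": [0, 0, 0], "turn": [0, 0, 0.1], "hand": 1},
    {"translation": [0, 0, 0], "turn": [0, 0, 0.12], "hand": 1},
    {"translation": [0, 0, 0], "turn": [0, 0, 0.12], "hand": 1},
    {"translation": [0, 0, 0], "turn": [0, 0, 0], "hand": 1},
    {"translation": [0, 0, 0], "turn": [0, 0, 0], "hand": 1}
  ]
}}

```text
clock: 13.98
tool_pos: [0.5004, -0.3099, 0.0635]
orientation: [0.731, 3.055, 0.001]
wrist_force: [0.1, 2.5, 3.0]
opening: 0.0117
```

```bash
python3 -c "
from h import *
togo(.5005,-.3105,.063);print(bot.read_state()['wrist_torque'])"
```

```text
t 13.98 pos [ 0.5004 -0.3099  0.0635] units [-0.003 -0.003  0.004] min rows 0.0 yaw_y 63.1 tilt [ 0.     0.001 -1.   ] j [-0.12  0.4   0.77  1.81 -0.31  1.06  1.86] F [0.1 2.5 3. ] open 0.0117
[ 0.49378913  0.05793754 -0.12167127]
```

The key is turning with low forces, so I continue clockwise.

Emit:
{"method": "arm_command", "body": {
  "plan": [
    {"translation": [0, 0, 0], "turn": [0, 0, 0.12], "hand": 1},
    {"translation": [0, 0, 0], "turn": [0, 0, 0.12], "hand": 1},
    {"translation": [0, 0, 0], "turn": [0, 0, 0.12], "hand": 1},
    {"translation": [0, 0, 0], "turn": [0, 0, 0.12], "hand": 1},
    {"translation": [0, 0, 0], "turn": [0, 0, 0.12], "hand": 1},
    {"translation": [0, 0, 0], "turn": [0, 0, 0.12], "hand": 1},
    {"translation": [0, 0, 0], "turn": [0, 0, 0.12], "hand": 1},
    {"translation": [0, 0, 0], "turn": [0, 0, 0.12], "hand": 1},
    {"translation": [0, 0, 0], "turn": [0, 0, 0.12], "hand": 1},
    {"translation": [0, 0, 0], "turn": [0, 0, 0.12], "hand": 1},
    {"translation": [0, 0, 0], "turn": [0, 0, 0], "hand": 1},
    {"translation": [0, 0, 0], "turn": [0, 0, 0], "hand": 1}
  ]
}}

```text
clock: 14.98
tool_pos: [0.5006, -0.3098, 0.0635]
orientation: [-2.037, -2.392, -0.001]
wrist_force: [-0.2, 3.8, 4.6]
opening: 0.012
```

```bash
python3 -c "
from h import *
togo(.5005,-.3105,.063);print(bot.read_state()['wrist_torque'])"
```

```text
t 14.98 pos [ 0.5006 -0.3098  0.0635] units [-0.004 -0.001  0.003] min rows 0.0 yaw_y 9.2 tilt [ 0.     0.001 -1.   ] j [-0.27  0.47  0.96  1.81 -0.43  1.09  1.01] F [-0.2  3.8  4.6] open 0.012
[ 0.64990768 -0.02862212  0.02785656]
```

Emit:
{"method": "arm_command", "body": {
  "plan": [
    {"translation": [0, 0, 0], "turn": [0, 0, 0.12], "hand": 1},
    {"translation": [0, 0, 0], "turn": [0, 0, 0.12], "hand": 1},
    {"translation": [0, 0, 0], "turn": [0, 0, 0.12], "hand": 1},
    {"translation": [0, 0, 0], "turn": [0, 0, 0.12], "hand": 1},
    {"translation": [0, 0, 0], "turn": [0, 0, 0.12], "hand": 1},
    {"translation": [0, 0, 0], "turn": [0, 0, 0.12], "hand": 1},
    {"translation": [0, 0, 0], "turn": [0, 0, 0.12], "hand": 1},
    {"translation": [0, 0, 0], "turn": [0, 0, 0], "hand": 1},
    {"translation": [0, 0, 0], "turn": [0, 0, 0], "hand": 1}
  ]
}}

```text
clock: 15.73
tool_pos: [0.5007, -0.3098, 0.0635]
orientation: [-2.702, -1.603, -0.001]
wrist_force: [0.9, 3.7, 4.5]
opening: 0.0117
```

```bash
python3 -c "
from h import *
togo(.5005,-.3105,.063);print(bot.read_state()['wrist_torque'])"
```

```text
t 15.73 pos [ 0.5007 -0.3098  0.0635] units [-0.005  0.001  0.003] min rows 0.0 yaw_y -28.6 tilt [ 0.001  0.001 -1.   ] j [-0.36  0.55  1.11  1.82 -0.54  1.12  0.44] F [0.9 3.7 4.5] open 0.0117
[ 0.76324834 -0.09448259 -0.08008521]
```

Joint 3 is at 1.11 and its limit is 1.24, so I'll go on in small steps and watch how the controller treats that limit.

Emit:
{"method": "arm_command", "body": {
  "plan": [
    {"translation": [0, 0, 0], "turn": [0, 0, 0.12], "hand": 1},
    {"translation": [0, 0, 0], "turn": [0, 0, 0.12], "hand": 1},
    {"translation": [0, 0, 0], "turn": [0, 0, 0.12], "hand": 1},
    {"translation": [0, 0, 0], "turn": [0, 0, 0], "hand": 1}
  ]
}}

```text
clock: 16.07
tool_pos: [0.5008, -0.3099, 0.0635]
orientation: [-2.903, -1.201, -0.001]
wrist_force: [1.3, 3.9, 5.4]
opening: 0.0121
```

```bash
python3 -c "
from h import *
togo(.5005,-.3105,.063);print(bot.read_state()['joints'])"
```

```text
t 16.07 pos [ 0.5008 -0.3099  0.0635] units [-0.004  0.002  0.004] min rows 0.0 yaw_y -45.1 tilt [ 0.001  0.001 -1.   ] j [-0.39  0.58  1.16  1.82 -0.58  1.14  0.18] F [1.3 3.9 5.4] open 0.0121
[-0.38506384  0.57898237  1.15552896  1.8160356  -0.58449554  1.1403578
  0.18385924]
```

Emit:
{"method": "arm_command", "body": {
  "plan": [
    {"translation": [0, 0, 0], "turn": [0, 0, 0.1], "hand": 1},
    {"translation": [0, 0, 0], "turn": [0, 0, 0.1], "hand": 1},
    {"translation": [0, 0, 0], "turn": [0, 0, 0], "hand": 1},
    {"translation": [0, 0, 0], "turn": [0, 0, 0], "hand": 1}
  ]
}}

```text
clock: 16.4
tool_pos: [0.5008, -0.3099, 0.0635]
orientation: [-2.986, -0.976, -0.002]
wrist_force: [1.8, 3.4, 3.7]
opening: 0.0116
```

```bash
python3 -c "
from h import *
togo(.5005,-.3105,.063);print(bot.read_state()['joints'])"
```

```text
t 16.4 pos [ 0.5008 -0.3099  0.0635] units [-0.004  0.002  0.004] min rows 0.0 yaw_y -53.8 tilt [ 0.001  0.001 -1.   ] j [-0.39  0.59  1.17  1.82 -0.6   1.15  0.04] F [1.8 3.4 3.7] open 0.0116
[-0.39464374  0.59193166  1.17361545  1.81641261 -0.60108205  1.14704932
  0.04348267]
```

The drift is flattening out (0.002 rad per degree), so it is safe to continue.

Emit:
{"method": "arm_command", "body": {
  "plan": [
    {"translation": [0, 0, 0], "turn": [0, 0, 0.1], "hand": 1},
    {"translation": [0, 0, 0], "turn": [0, 0, 0.1], "hand": 1},
    {"translation": [0, 0, 0], "turn": [0, 0, 0.1], "hand": 1},
    {"translation": [0, 0, 0], "turn": [0, 0, 0], "hand": 1},
    {"translation": [0, 0, 0], "turn": [0, 0, 0], "hand": 1}
  ]
}}

```text
clock: 16.82
tool_pos: [0.5008, -0.31, 0.0635]
orientation: [3.08, 0.621, 0.001]
wrist_force: [2.0, 4.1, 4.9]
opening: 0.012
```

```bash
python3 -c "
from h import *
togo(.5005,-.3105,.063);print(bot.read_state()['joints'],bot.read_state()['wrist_torque'])"
```

```text
t 16.82 pos [ 0.5008 -0.31    0.0635] units [-0.003  0.003  0.003] min rows 0.0 yaw_y -67.2 tilt [ 0.001  0.    -1.   ] j [-0.4   0.61  1.19  1.82 -0.62  1.15 -0.18] F [2.  4.1 4.9] open 0.012
[-0.40481199  0.60646445  1.19264199  1.81651373 -0.61827166  1.15466208
 -0.17771542] [ 0.8107707  -0.36385365  0.67491336]
```

Emit:
{"method": "arm_command", "body": {
  "plan": [
    {"translation": [0, 0, 0], "turn": [0, 0, 0.1], "hand": 1},
    {"translation": [0, 0, 0], "turn": [0, 0, 0.1], "hand": 1},
    {"translation": [0, 0, 0], "turn": [0, 0, 0.1], "hand": 1},
    {"translation": [0, 0, 0], "turn": [0, 0, 0.07], "hand": 1},
    {"translation": [0, 0, 0], "turn": [0, 0, 0], "hand": 1},
    {"translation": [0, 0, 0], "turn": [0, 0, 0], "hand": 1}
  ]
}}

```text
clock: 17.32
tool_pos: [0.4994, -0.3106, 0.0635]
orientation: [3.137, 0.169, -0.003]
wrist_force: [-1.3, 2.7, 5.6]
opening: 0.0163
```

```bash
python3 -c "
from h import *
togo(.5005,-.3105,.063);print(bot.read_state()['joints'],bot.read_state()['wrist_torque'])"
```

```text
t 17.32 pos [ 0.4994 -0.3106  0.0635] units [0.007 0.    0.003] min rows 0.0 yaw_y -83.8 tilt [-0.002 -0.001 -1.   ] j [-0.41  0.62  1.21  1.82 -0.63  1.16 -0.46] F [-1.3  2.7  5.6] open 0.0163
[-0.41148463  0.61735092  1.20723963  1.81724131 -0.62896797  1.16132399
 -0.4580965 ] [0.57865021 0.2818032  1.28619132]
```

The opening grew from 12 to 16 mm and the torque rose, so the key is against its stop. I'll release, rise and check.

Emit:
{"method": "arm_command", "body": {
  "plan": [
    {"translation": [0, 0, 0], "turn": [0, 0, 0], "hand": -0.3},
    {"translation": [0, 0, 0], "turn": [0, 0, 0], "hand": -0.3},
    {"translation": [0, 0, 0], "turn": [0, 0, 0], "hand": -0.3},
    {"translation": [0, 0, 0], "turn": [0, 0, 0], "hand": -0.3},
    {"translation": [0, 0, 0], "turn": [0, 0, 0], "hand": -0.3},
    {"translation": [0, 0, 0], "turn": [0, 0, 0], "hand": -0.3},
    {"translation": [0, 0, 0], "turn": [0, 0, 0], "hand": -0.3}
  ]
}}

```text
clock: 17.9
tool_pos: [0.5, -0.3104, 0.0632]
orientation: [3.138, 0.159, -0.0]
wrist_force: [-0.2, -0.7, 0.4]
opening: 0.053
```

Emit:
{"method": "arm_command", "body": {
  "plan": [
    {"translation": [0, 0, -0.1], "turn": [0, 0, 0], "hand": -0.3},
    {"translation": [0, 0, -0.2], "turn": [0, 0, 0], "hand": -0.3},
    {"translation": [0, 0, -0.2], "turn": [0, 0, 0], "hand": -0.3},
    {"translation": [0, 0, -0.2], "turn": [0, 0, 0], "hand": -0.3},
    {"translation": [0, 0, -0.2], "turn": [0, 0, 0], "hand": -0.3},
    {"translation": [0, 0, -0.1], "turn": [0, 0, 0], "hand": -0.3},
    {"translation": [0, 0, 0], "turn": [0, 0, 0], "hand": -0.3},
    {"translation": [0, 0, 0], "turn": [0, 0, 0], "hand": -0.3}
  ]
}}

```text
clock: 18.57
tool_pos: [0.5004, -0.3102, 0.2134]
orientation: [-3.137, -0.159, -0.002]
wrist_force: [0.5, -0.3, 0.1]
opening: 0.0565
```

```bash
python3 key.py k2
python3 - <<'E'
from h import *
z=load('k2side');a=cloud(z);b=cloud(load('side0'))
im=z['im'].astype(int);P=a
m=(P[...,2]>.05)&(P[...,2]<.12)&(np.hypot(P[...,0]-.618,P[...,1]+.018)<.06);print('pot',np.nanmin(P[m],0),np.nanmax(P[m],0))
r=np.hypot(P[...,0]-.47,P[...,1]-.334);q=P[(P[...,2]>.04)&(r<.04)];print('lid knob',len(q),np.median(q,0) if len(q) else '')
E
```

```text
t 18.57 pos [ 0.5004 -0.3102  0.2134] units [0.01  0.    1.023] min rows 3.7 yaw_y -84.2 tilt [ 0.001  0.    -1.   ] j [-0.46  0.38  1.22  1.66 -0.36  1.36 -0.66] F [ 0.5 -0.3  0.1] open 0.0565
wrist 740
  rect [ 501.4 -310.4] [59.1 11.9] mean [ 0.5024 -0.3101  0.0922] long axis deg -154.7
side 230
  rect [ 499.7 -311.5] [59.2 13.3] mean [ 0.5002 -0.313   0.0926] long axis deg -154.7
pot [ 0.57119454 -0.0687248   0.05000575] [0.66658045 0.03006669 0.11626927]
lid knob 0
```

View pics/k2side.png

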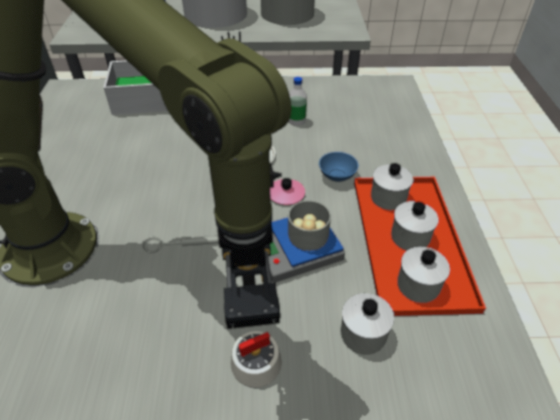

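The side view shows the pot upright and open at (309,225), and the closed pot and bowl in their original places. The key at (255,343) is now at 25° (equivalently -155°). It turned only about 146° (2.54 rad) while the tool turned 164°. So either it began partly wound and is at its stop, or it slipped. I'll regrasp it square with more force and push on to find out.

Emit:
{"method": "arm_command", "body": {
  "plan": [
    {"translation": [0, 0, 0], "turn": [0, 0, -0.11], "hand": -0.3},
    {"translation": [0, 0, 0], "turn": [0, 0, -0.11], "hand": -0.3},
    {"translation": [0, 0, 0], "turn": [0, 0, -0.11], "hand": -0.3},
    {"translation": [0, 0, 0], "turn": [0, 0, -0.1], "hand": -0.3},
    {"translation": [0, 0, 0.15], "turn": [0, 0, 0], "hand": -0.3},
    {"translation": [0, 0, 0.2], "turn": [0, 0, 0], "hand": -0.3},
    {"translation": [0, 0, 0.2], "turn": [0, 0, 0], "hand": -0.3},
    {"translation": [0, 0, 0.2], "turn": [0, 0, 0], "hand": -0.3},
    {"translation": [0, 0, 0.14], "turn": [0, 0, 0], "hand": -0.3},
    {"translation": [0, 0, 0.08], "turn": [0, 0, 0], "hand": -0.3},
    {"translation": [0, 0, 0.03], "turn": [0, 0, 0], "hand": -0.3},
    {"translation": [0, 0, 0], "turn": [0, 0, 0], "hand": -0.3}
  ],
  "force": 60
}}

```text
clock: 19.67
tool_pos: [0.4992, -0.31, 0.062]
orientation: [-3.065, -0.683, 0.004]
wrist_force: [-0.8, -0.3, 0.8]
opening: 0.0565
```

Emit:
{"method": "arm_command", "body": {
  "plan": [
    {"translation": [0, 0, 0], "turn": [0, 0, 0], "hand": 0.6},
    {"translation": [0, 0, 0], "turn": [0, 0, 0], "hand": 0.8},
    {"translation": [0, 0, 0], "turn": [0, 0, 0], "hand": 1},
    {"translation": [0, 0, 0], "turn": [0, 0, 0], "hand": 1},
    {"translation": [0, 0, 0], "turn": [0, 0, 0], "hand": 1},
    {"translation": [0, 0, 0], "turn": [0, 0, 0], "hand": 1},
    {"translation": [0, 0, 0], "turn": [0, 0, 0], "hand": 1},
    {"translation": [0, 0, 0], "turn": [0, 0, 0], "hand": 1},
    {"translation": [0, 0, 0], "turn": [0, 0, 0], "hand": 1},
    {"translation": [0, 0, 0], "turn": [0, 0, 0], "hand": 1}
  ]
}}

```text
clock: 20.5
tool_pos: [0.5002, -0.3102, 0.0635]
orientation: [-3.066, -0.684, -0.0]
wrist_force: [-0.5, 0.4, 1.7]
opening: 0.0118
```

```bash
python3 -c "
from h import *
togo(.5005,-.3105,.063);print(bot.read_state()['joints'],bot.read_state()['wrist_torque'])"
```

```text
t 20.5 pos [ 0.5002 -0.3102  0.0635] units [0.001 0.002 0.004] min rows 0.0 yaw_y -64.9 tilt [ 0.  0. -1.] j [-0.3   0.5   1.02  1.81 -0.47  1.1  -0.25] F [-0.5  0.4  1.7] open 0.0118
[-0.30213898  0.49512483  1.01797418  1.8145472  -0.47143459  1.09906319
 -0.24711049] [0.01591714 0.20313878 0.08788891]
```

Square on the key (opening 11.8 mm), and joint 3 has eased to 1.02. I push clockwise in small steps and watch the torque.

Emit:
{"method": "arm_command", "body": {
  "plan": [
    {"translation": [0, 0, 0], "turn": [0, 0, 0.06], "hand": 1},
    {"translation": [0, 0, 0], "turn": [0, 0, 0.05], "hand": 1},
    {"translation": [0, 0, 0], "turn": [0, 0, 0], "hand": 1},
    {"translation": [0, 0, 0], "turn": [0, 0, 0], "hand": 1}
  ]
}}

```text
clock: 20.83
tool_pos: [0.5002, -0.3102, 0.0635]
orientation: [3.092, 0.556, -0.001]
wrist_force: [-1.6, -0.1, 3.2]
opening: 0.0119
```

```bash
python3 -c "
from h import *
togo(.5005,-.3105,.063);print(bot.read_state()['wrist_torque'])"
```

```text
t 20.83 pos [ 0.5002 -0.3102  0.0635] units [0.001 0.002 0.003] min rows 0.0 yaw_y -69.6 tilt [-0.001 -0.001 -1.   ] j [-0.31  0.51  1.04  1.81 -0.48  1.1  -0.32] F [-1.6 -0.1  3.2] open 0.0119
[-0.01647838  0.39460254  1.27298749]
```

Emit:
{"method": "arm_command", "body": {
  "plan": [
    {"translation": [0, 0, 0], "turn": [0, 0, 0.06], "hand": 1},
    {"translation": [0, 0, 0], "turn": [0, 0, 0.05], "hand": 1},
    {"translation": [0, 0, 0], "turn": [0, 0, 0], "hand": 1},
    {"translation": [0, 0, 0], "turn": [0, 0, 0], "hand": 1}
  ]
}}

```text
clock: 21.17
tool_pos: [0.5004, -0.3102, 0.0635]
orientation: [3.113, 0.422, -0.0]
wrist_force: [-0.6, 1.1, 2.6]
opening: 0.0128
```

```bash
python3 -c "
from h import *
togo(.5005,-.3105,.063);print(bot.read_state()['wrist_torque'])"
```

```text
t 21.17 pos [ 0.5004 -0.3102  0.0635] units [0.    0.002 0.003] min rows 0.0 yaw_y -74.6 tilt [-0. -0. -1.] j [-0.33  0.52  1.06  1.81 -0.5   1.11 -0.4 ] F [-0.6  1.1  2.6] open 0.0128
[0.02545768 0.32455407 1.49680629]
```

The torque about z is 1.3–1.5 N·m straight away, against roughly 0 while winding and a 0.2 N·m spring. That is the hard stop, so the key must have begun partly wound (about 0.35 rad). I release, rise and check for the last time.

Emit:
{"method": "arm_command", "body": {
  "plan": [
    {"translation": [0, 0, 0], "turn": [0, 0, 0], "hand": -0.3},
    {"translation": [0, 0, 0], "turn": [0, 0, 0], "hand": -0.3},
    {"translation": [0, 0, 0], "turn": [0, 0, 0], "hand": -0.3},
    {"translation": [0, 0, 0], "turn": [0, 0, 0], "hand": -0.3},
    {"translation": [0, 0, 0], "turn": [0, 0, 0], "hand": -0.3},
    {"translation": [0, 0, 0], "turn": [0, 0, 0], "hand": -0.3},
    {"translation": [0, 0, 0], "turn": [0, 0, 0], "hand": -0.3}
  ]
}}

```text
clock: 21.75
tool_pos: [0.5001, -0.3102, 0.0633]
orientation: [-3.114, -0.416, 0.0]
wrist_force: [-0.2, -0.2, 0.7]
opening: 0.051
```

Emit:
{"method": "arm_command", "body": {
  "plan": [
    {"translation": [0, 0, -0.1], "turn": [0, 0, 0], "hand": -0.3},
    {"translation": [0, 0, -0.2], "turn": [0, 0, 0], "hand": -0.3},
    {"translation": [0, 0, -0.2], "turn": [0, 0, 0], "hand": -0.3},
    {"translation": [0, 0, -0.2], "turn": [0, 0, 0], "hand": -0.3},
    {"translation": [0, 0, -0.2], "turn": [0, 0, 0], "hand": -0.3},
    {"translation": [0, 0, -0.1], "turn": [0, 0, 0], "hand": -0.3},
    {"translation": [0, 0, 0], "turn": [0, 0, 0], "hand": -0.3},
    {"translation": [0, 0, 0], "turn": [0, 0, 0], "hand": -0.3}
  ]
}}

```text
clock: 22.42
tool_pos: [0.5006, -0.3107, 0.2149]
orientation: [3.113, 0.416, 0.004]
wrist_force: [0.2, 0.5, 0.4]
opening: 0.0566
```

```bash
python3 key.py k3
python3 - <<'E'
from h import *
snap('top','t3');z=load('t3');P=cloud(z)
r=np.hypot(P[...,0]-.47,P[...,1]-.334);q=P[(P[...,2]>.04)&(P[...,2]<.07)&(r<.04)];print('lid knob',len(q),np.median(q,0) if len(q) else '')
E
```

```text
t 22.42 pos [ 0.5006 -0.3107  0.2149] units [ 0.008 -0.003  1.033] min rows 3.7 yaw_y -74.8 tilt [ 0.003 -0.    -1.   ] j [-0.43  0.35  1.17  1.65 -0.33  1.36 -0.52] F [0.2 0.5 0.4] open 0.0566
wrist 730
  rect [ 501.2 -310.4] [59.3 11.9] mean [ 0.5023 -0.31    0.0923] long axis deg -154.8
side 231
  rect [ 500.2 -311.5] [59.3 13.5] mean [ 0.5001 -0.3131  0.0928] long axis deg -154.9
lid knob 130 [0.47051041 0.3314227  0.05426792]
```

View pics/t3.png

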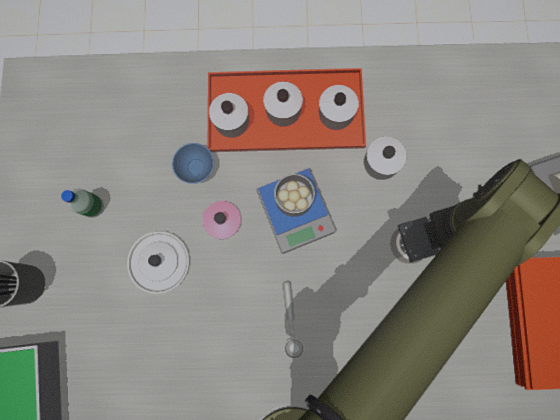

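The top view shows the lid centred in the dish at (157,261), the pot upright on the scale at (295,194), and the bowl and closed pot unmoved. The key stayed at -155° despite the harder push, so it is at its stop. I'm handing in.

```bash
python3 -c "
from plant import bot
print(bot.close_job())"
```

```text
the job is handed in; nothing more can be done
None
```

I lifted the lid off the scale pot by its knob, lowered it into the white dish and released it. I then wound the timer key clockwise to its stop and handed the job in at about 22.5 s of the 67 s allowed. The job reports no verdict.

**Lid:** it lies flat and knob up, tilted about 0.015 rad and within about 3 mm of the dish centre. The knob top is at 0.056 m, as expected.

**Pot, bowl and closed pot:** in the last pictures the pot stands upright in its place on the scale, and the bowl and single closed pot have not visibly moved. I checked these by eye and did not measure the shift closely.

**Key:** one check disagreed. The key turned only about 146° (2.54 rad) between the first and last pictures, which is short of 2.9 rad if it had started at zero. I regrasped it squarely at 60 N and pushed on. It met 1.3–1.5 N·m at once and did not move, so I take it as at its hard stop, having begun about 0.35 rad wound. I could not read the key's value directly.

**Robot:** the arm ended clear of everything, about 0.12 m above the key. Joint 3 came close to its 1.24 rad limit, reaching 1.22.

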